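# Load the optics rack in reverse order

### The arm

A 6-joint arm with a two-finger parallel gripper is mounted at the origin on the work surface. World frame = base frame: x ahead of the robot, y to its left, z up, the work surface at z = 0. Lengths are in mm, angles in rad, forces in N, time in s.
With the tool pointing down it reaches from about 350 to 875 mm from the base axis. Payload 4.2 kg.
Tool frame: the origin (TCP) lies midway between the tips of the shut fingers; the grasp point (between the pads) lies 19 mm behind it; z points along the fingers, y is the line along which they close (so a half turn about z gives the same grasp; the last joint's range is limited). The gripper opens to 85 mm and grips with 20 to 120 N. Pads are 22 mm wide; open, the fingers measure 114 mm over their backs; the gripper's body (76 mm by 85 mm) begins 54 mm behind the grasp point. The pads swing forward as they close: fully open they stand 13 mm farther back than shut.
Start: joints at [1.545, 0.385, 0.008, 0, -1.194, -0.259], TCP at [175.571, 599.812, 231.312] pointing down, gripper open.
Joint ranges: [-3.14, 3.14], [-1.21, 2.06], [-1.07, 1.41], [-3.16, 2.05], [-2.99, -0.16], [-3.1, 3.1]. Speed limits (rad/s): [2.79, 2.79, 3.14, 3.14, 3.14, 3.14].

### API

Orientations are given as a unit quaternion [x, y, z, w].
In Python, from bench import * gives the robot as it stands.
- The arm moves only by the tool drive_tool, never from a script. Its argument "plan" is a list that holds one entry, the list of rows, each a list of 5 numbers: the closure, from -1 (fully open) to 1 (shut), then the shift along the world's x, y, z in mm, then the turn about the world's z in degrees. A call has 1 to 20 rows; each row shifts and turns the commanded pose from where the row before left it; what a row does not reach is not made up. A row lasts 1/12 s, in which the tool goes at most 41.7 mm and 7.16 degrees, less where a joint would pass 70% of its speed; a pose out of reach is approached as far as the arm can. A call is refused whole if a number of a shift passes 41.7 or a number of a turn 7.16, either way. A call with a gripper value outside its range is refused whole. The fingers move at their own pace and stop on an object; the grip force is fixed at half the most. Time passes only in rows, so rows that do not move let the fingers close. It gives the time, the measured TCP pose, the force, the opening and the grip force at its end, in the units of the state.
- read_state(): the state, without advancing time (a new reading comes with each control period).
- get_image(name): name is "scene" or "top" or "wrist"; returns (picture, depth): 420x560x3 uint8, red, green, blue; 420x560 float32, mm along the optical axis (not along the pixel's ray), 0 where there is no reading.
- camera_model(name): a dict with "fx", "fy", "cx", "cy" (pixels), "distortion" ([k1, k2, p1, p2, k3] as OpenCV has them; the pictures are not rectified), "R" (3x3) and "t" (3): a world point X has camera coordinates R X + t; the wrist camera has in their place "mount" (4x4, takes a point from camera to tool coordinates, whose origin is the TCP and whose axes are the flange's). Camera axes: x right, y down, z forward; pixel columns grow to the right and rows downward; lengths in mm; the calibration is good to about 2 mm. A picture is of the moment at which its call begins: read the wrist's pose just before it. camera_model takes no time and is no camera call.
- job_done(): hands the job in; it is judged then, once.
The state is a dict: "clock": time; "joints": joint angles; "joint_vel": joint speeds; "joint_efforts": joint torques, N m; "position": TCP position; "ee_rot": TCP orientation; "contact_force": force on the tool from outside, world axes, zero at the start; "wrist_torque": the same for the moment, N m; "gripper_width": finger opening in mm; "grasp_force": force on a finger pad.
Only numpy, scipy, OpenCV 4.12 (cv2) and the standard library are available. Lean on these libraries where they do the work, as an engineer would, in place of code of your own. Each camera call takes 0.05 s, during which the arm holds its last target. There are 200 camera calls.

### The job

Move the four optic cells one by one from the grey tray into the empty black rack, one to a pocket, in reverse order: the cell next to the tray's yellow end block goes into the pocket farthest from the rack's yellow end block, and so on, until the cell farthest from the tray's yellow block stands next to the rack's. They hold glass: keep them upright, lower them into the pockets rather than dropping them, and leave all four standing on the pocket floors, released and still.

Things in the scene. Friction and masses are not known exactly. Their poses are not given: they have to be found in the camera images.
- cell_red: Optic cell with a red glass disc on top and a red line round its foot: upright aluminium cylinder with a black band, diameter 34, height 50, 80 to 170 g, loose. Origin: centre of its underside, z up its axis. It stands on the seat of its colour in the grey tray; grip it anywhere by its sides.
- cell_green: Optic cell with a green glass disc on top and a green line round its foot: upright aluminium cylinder with a black band, diameter 34, height 50, 80 to 170 g, loose. Origin: centre of its underside, z up its axis. It stands on the seat of its colour in the grey tray; grip it anywhere by its sides.
- cell_blue: Optic cell with a blue glass disc on top and a blue line round its foot: upright aluminium cylinder with a black band, diameter 34, height 50, 80 to 170 g, loose. Origin: centre of its underside, z up its axis. It stands on the seat of its colour in the grey tray; grip it anywhere by its sides.
- cell_white: Optic cell with a white glass disc on top and a white line round its foot: upright aluminium cylinder with a black band, diameter 34, height 50, 80 to 170 g, loose. Origin: centre of its underside, z up its axis. It stands on the seat of its colour in the grey tray; grip it anywhere by its sides.
- seat_red: Flat red plate, 51 x 51 x 3, fixed in a pocket of the grey tray; the red cell starts standing on it within 6 of its middle. Origin: centre of its underside, 6 above the table. The four seats are one straight row along their common y axis, 56 apart, in any colour order; +y points along the row to the tray's yellow end block. Tray walls rise to 14 above the table.
- seat_green: Flat green plate, 51 x 51 x 3, fixed in a pocket of the grey tray; the green cell starts standing on it within 6 of its middle. Origin: centre of its underside, 6 above the table. The four seats are one straight row along their common y axis, 56 apart, in any colour order; +y points along the row to the tray's yellow end block. Tray walls rise to 14 above the table.
- seat_blue: Flat blue plate, 51 x 51 x 3, fixed in a pocket of the grey tray; the blue cell starts standing on it within 6 of its middle. Origin: centre of its underside, 6 above the table. The four seats are one straight row along their common y axis, 56 apart, in any colour order; +y points along the row to the tray's yellow end block. Tray walls rise to 14 above the table.
- seat_white: Flat white plate, 51 x 51 x 3, fixed in a pocket of the grey tray; the white cell starts standing on it within 6 of its middle. Origin: centre of its underside, 6 above the table. The four seats are one straight row along their common y axis, 56 apart, in any colour order; +y points along the row to the tray's yellow end block. Tray walls rise to 14 above the table.
- rack: Empty black rack with grey pocket floors, 64 (x) x 276 (y), fixed, at any yaw within 20 degrees. Origin: centre of its underside, on the table; z up. Four open square pockets in a row along its y axis, centred at y = -84, -28, 28, 84 (x = 0), each 52 x 52 inside, floor 6 above the table, walls 4 thick that rise to 14 above the table.
- stop: Yellow end block of the black rack, 44 x 20 x 40 high, fixed on it at its y = +126 or -126 (varies from start to start; a dark grey one stands at the other end). Origin: centre of its underside, 6 above the table, 42 from the middle of the nearest pocket. The grey tray has the same layout, its own yellow block always 42 beyond the seat farthest to +y.

How it is judged:
By the outcome, as a careful person would: the job done as asked, in the order asked, and still so for the second after the job is handed in, with the robot touching nothing.
It also fails if it takes over 112 s, if anything falls off the work surface, if the arm or the gripper's body presses on something with over 40 N, if the wrist force passes 120 N, or if a joint passes its speed limit or range.

## Working session

There is one attempt and no reset: what is moved stays moved. The work goes in short steps, Python scripts to look and compute and a tool call to move; the robot and the scene stay as the last step left them, time stands still between calls to the robot, and variables do not carry over. Pictures are saved under pics/ and viewed, at most 14 in all, crops included, and the job is handed in when it is done.

Besides the shell and the picture viewer there is one more tool, called as name([rows], argument=value, ...), one row to a line, values as JSON. drive_tool: Moves the arm, as the interface text tells. Its arguments: {"type":"object","properties":{"plan":{"type":"array"}},"required":["plan"]}

```bash
mkdir -p pics
python3 - <<'E'
from bench import *
import cv2,numpy as np
print(read_state())
for n in ["top","scene"]:
    p,d=get_image(n); cv2.imwrite(f"pics/{n}0.png",p[:,:,::-1]); np.save(f"{n}_d.npy",d); np.save(f"{n}_p.npy",p)
    print(camera_model(n))
E
```

```text
{'clock': 0.0, 'joints': array([ 1.54460126e+00,  3.85563950e-01,  6.63083535e-03, -5.08905089e-04,
       -1.19398837e+00, -2.58616943e-01]), 'joint_vel': array([ 3.70804010e-04,  3.53215908e-05, -1.13969561e-03,  2.20264964e-03,
        8.48112175e-04, -2.96583799e-03]), 'joint_efforts': array([-1.21821549e-04, -3.92291629e+01,  1.88399881e+01,  4.18630645e+00,
       -4.67313934e-03, -7.59565125e-06]), 'position': array([175.41552629, 599.27438495, 230.21760475]), 'ee_rot': array([ 9.89863474e-01, -1.42018018e-01, -1.11700941e-04,  1.08283303e-03]), 'contact_force': array([-0.14863735, -0.27596927,  0.23621456]), 'wrist_torque': array([-0.02618614, -0.00928206,  0.01862014]), 'grasp_force': 0.0, 'gripper_width': 85.6807905492549}
{'fx': 475.4626869746398, 'fy': 475.4626869746398, 'cx': 278.4375528262327, 'cy': 209.65590979617517, 'distortion': array([-0.11766906,  0.        ,  0.        ,  0.        ,  0.        ]), 'R': array([[ 0.02939701, -0.99952285, -0.00948105],
       [-0.99664198, -0.02858444, -0.07673135],
       [ 0.07642372,  0.01170489, -0.99700673]]), 't': array([-14.57272853, 527.7614823 , 940.46677985])}
{'fx': 497.6559088593996, 'fy': 497.6559088593996, 'cx': 280.87181158184984, 'cy': 207.74292129779218, 'distortion': array([-0.09891905,  0.        ,  0.        ,  0.        ,  0.        ]), 'R': array([[-0.31842889,  0.94785956, -0.01285723],
       [ 0.81610337,  0.26721535, -0.51241706],
       [-0.48226376, -0.17366123, -0.85864046]]), 't': array([ 145.16710664, -418.27177451, 1392.81552846])}
```

View pics/top0.png

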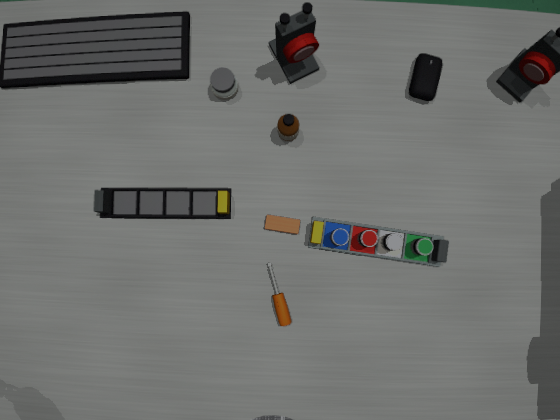

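View pics/scene0.png

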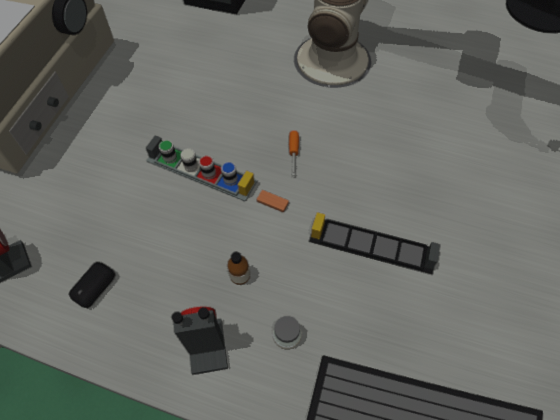

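The top view looks along -z, with +x up and +y to the left. The tray has its yellow block at (318,232), then blue, red, white and green towards the right. The rack has its yellow block at (223,201) and its dark block at (102,201). So blue goes to the far left pocket, then red and white, and green goes next to the rack's yellow block. Next I'll measure both.

```bash
cat > h.py <<'E'
from bench import *
import cv2,numpy as np
def ray(m,uv):
    K=np.array([[m['fx'],0,m['cx']],[0,m['fy'],m['cy']],[0,0,1]])
    n=cv2.undistortPoints(np.array(uv,float).reshape(-1,1,2),K,m['distortion']).reshape(-1,2)
    return np.c_[n,np.ones(len(n))]
def onplane(m,uv,z):   # pixels -> world at height z
    d=ray(m,uv)@m['R']; c=-m['R'].T@m['t']
    return c+d*((z-c[2])/d[:,2])[:,None]
def proj(m,X):
    K=np.array([[m['fx'],0,m['cx']],[0,m['fy'],m['cy']],[0,0,1]])
    return cv2.projectPoints(np.array(X,float).reshape(-1,1,3),cv2.Rodrigues(m['R'])[0],m['t'],K,m['distortion'])[0].reshape(-1,2)
def ortho(n,p,z,x0,x1,y0,y1,s=2):  # rectified picture at height z: rows=+x down->x1-r/s, cols= y1-c/s
    m=camera_model(n)
    X=np.array([[x1-r/s,y1-c/s,z] for r in range(int((x1-x0)*s)) for c in range(int((y1-y0)*s))])
    q=proj(m,X).astype(np.float32).reshape(int((x1-x0)*s),int((y1-y0)*s),2)
    return cv2.remap(p,q[:,:,0],q[:,:,1],cv2.INTER_LINEAR)
E
python3 - <<'E'
from h import *
for n in ["top","scene"]:
    p=np.load(f"{n}_p.npy");d=np.load(f"{n}_d.npy");m=camera_model(n)
    v,u=np.mgrid[:420,:560]; uv=np.c_[u.ravel(),v.ravel()]
    W=((ray(m,uv)*d.reshape(-1,1)-m['t'])@m['R']).reshape(420,560,3)
    hsv=cv2.cvtColor(p,cv2.COLOR_RGB2HSV); Z=W[:,:,2]
    box=(W[:,:,0]>300)&(W[:,:,0]<650)&(abs(W[:,:,1])<400)
    print(n)
    # yellow block tops, cell tops by height
    m1=((Z>30)&(Z<80)&box&(d>0)).astype(np.uint8)
    k,l,s,c=cv2.connectedComponentsWithStats(m1)
    for i in range(1,k):
        if s[i,4]<40: continue
        q=l==i; zt=np.percentile(Z[q],90); q2=q&(abs(Z-zt)<5)
        r=cv2.minAreaRect(W[q2][:,:2].astype(np.float32))
        print(s[i,4],W[q2].mean(0).round(1),np.array(r[0]).round(1),np.array(r[1]).round(1),round(r[2],1),p[q2].mean(0).round())
p=np.load("top_p.npy")
o=ortho("top",p,14,360,540,-330,360,1.15); cv2.imwrite("pics/o.png",o[:,:,::-1])
E
```

```text
top
268 [533.4 363.5  44.8] [534.2 364.1] [42.7 21.7] 0.8 [54. 57. 57.]
244 [539.7 112.2  45.2] [540.1 112.6] [44.2 20.3] 1.4 [128. 120.  30.]
233 [484.7 -76.1  45.8] [485.2 -76.5] [19.7 43.7] 82.3 [136. 130.  37.]
263 [ 476.5 -120.1   59.8] [ 476.4 -120.3] [32.9 31.4] 1.2 [ 53.  84. 135.]
257 [ 475.2 -176.2   59.5] [ 475.  -176.6] [31. 31.] 0.8 [135.  52.  50.]
290 [ 469.3 -225.3   59.7] [ 470.  -225.2] [32.8 32.6] 41.1 [135. 136. 139.]
299 [ 461.3 -284.8   59.7] [ 461.1 -285.2] [33.3 32.4] 72.0 [ 59. 114.  75.]
242 [ 454.5 -325.8   45.9] [ 454.3 -326.3] [19.  42.3] 83.0 [57. 60. 60.]
scene
413 [ 463.9 -283.9   60. ] [ 463.4 -284.4] [31.9 32.8] 78.3 [ 61. 106.  71.]
235 [ 471.3 -223.2   60.4] [ 470.9 -223.8] [31.9 31.1] 21.7 [137. 137. 129.]
243 [ 475.7 -174.2   60.9] [ 474.3 -174. ] [34.8 32.5] 83.1 [123.  57.  54.]
244 [ 477.6 -119.5   60.9] [ 477.9 -118.9] [33.4 32.4] 8.8 [ 58.  80. 124.]
206 [485.4 -75.8  46.7] [485.  -75.9] [21.2 47. ] 84.7 [136. 117.  39.]
205 [540.1 112.8  47. ] [540.3 112.7] [45.9 19.7] 2.1 [141. 121.  41.]
237 [534.6 365.7  46.5] [535.2 366. ] [45.8 20.7] 1.5 [58. 61. 60.]
```

View pics/o.png

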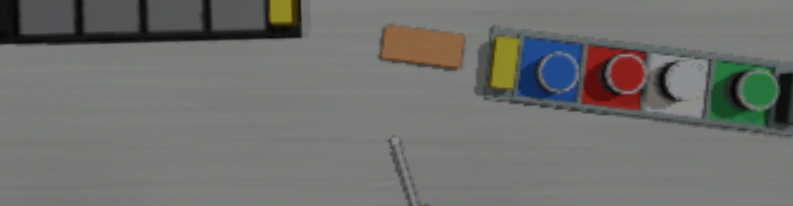

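Both cameras agree to about 2 mm, and the block spacing comes out at 252 mm as it should.
- **Cells (tray yaw −7°):** blue (477,-120), red (475,-175), white (470,-224), green (462,-284).
- **Target pockets (rack yaw +1.3°):** blue (535.3,322.4), red (536.6,266.4), white (537.8,210.5), green (539.1,154.5).

I'll move towards the tray now.

drive_tool([
  [[-1, 15, -30, 0, -4], [-1, 15, -30, 0, -4], [-1, 15, -30, 0, -4], [-1, 15, -30, 0, -4], [-1, 15, -30, 0, -4], [-1, 15, -30, 0, -4], [-1, 15, -30, 0, -4], [-1, 15, -30, 0, -4], [-1, 15, -30, 0, -4], [-1, 15, -30, 0, -4], [-1, 15, -30, 0, -4], [-1, 15, -30, 0, -4], [-1, 15, -30, 0, -4], [-1, 15, -30, 0, -4], [-1, 15, -30, 0, -4], [-1, 15, -30, 0, -4], [-1, 15, -30, 0, -4], [-1, 15, -30, 0, -4], [-1, 15, -30, 0, -4], [-1, 15, -30, 0, -4]],
])

```text
clock: 1.77
position: [475.7, -1.9, 231.1]
ee_rot: [-0.666, 0.746, 0.0, -0.0]
contact_force: [0.2, 0.4, -0.1]
gripper_width: 85.5
grasp_force: 0.0
```

drive_tool([
  [[-1, 0.3, -23.6, -10, -0.5], [-1, 0.3, -23.6, -10, 0], [-1, 0.3, -23.6, -10, 0], [-1, 0.3, -23.6, -10, 0], [-1, 0.1, -23.6, -10, 0], [-1, 0, 0, -25, 0], [-1, 0, 0, -25, 0], [-1, 0, 0, -20, 0], [-1, 0, 0, 0, 0], [-1, 0, 0, 0, 0]],
])

```text
clock: 2.6
position: [476.3, -118.4, 110.6]
ee_rot: [-0.664, 0.748, 0.001, -0.001]
contact_force: [0.4, 0.0, 1.4]
gripper_width: 85.2
grasp_force: 0.0
```

Run:
```python
from h import *
s=read_state();print(s['position'],s['joints'])
p,d=get_image("wrist"); cv2.imwrite("pics/w1.png",p[:,:,::-1])
```

```text
[ 476.26014007 -118.35883421  110.6341158 ] [ 8.82435489e-02  2.90617033e-01 -4.79010843e-01  3.29672619e-04
 -8.04033198e-01 -2.07323031e-01]
```

View pics/w1.png

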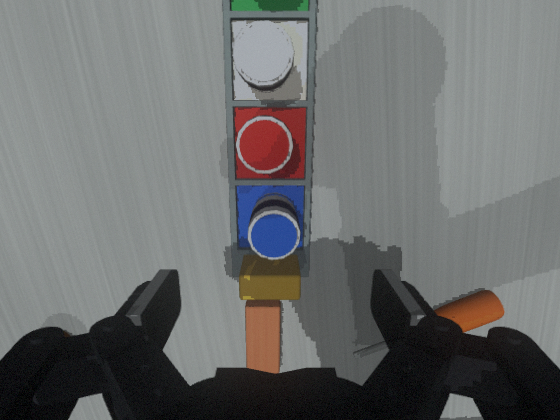

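The wrist view shows the blue disc at (274,235), centred between the fingers at about column 275. I'll check its position against the estimate.

```bash
cat >> h.py <<'E'
from scipy.spatial.transform import Rotation as Ro
def wristmodel(s):
    m=dict(camera_model("wrist")); M=m['mount']; R=Ro.from_quat(s['ee_rot']).as_matrix()
    Rc=R@M[:3,:3]; c=R@M[:3,3]+s['position']; m['R']=Rc.T; m['t']=-Rc.T@c; return m
E
python3 - <<'E'
from h import *
m=wristmodel(read_state())
print(onplane(m,[[274,235],[264,145],[264,56]],59), proj(m,[[477,-120,59]]))
E
```

```text
[[ 477.37735126 -119.20325902   59.        ]
 [ 476.44339311 -175.88151577   59.        ]
 [ 470.24430165 -223.90732456   59.        ]] [[274.43786497 233.76619947]]
```

drive_tool([
  [[-1, 0.8, -1.2, -20, 0], [-1, 0, 0, -20, 0], [-1, 0, 0, -20, 0], [-1, 0, 0, -14, 0], [-1, 0, 0, -8, 0], [-1, 0, 0, -4, 0], [-1, 0, 0, 0, 0], [-1, 0, 0, 0, 0], [0.4, 0, 0, 0, 0], [1, 0, 0, 0, 0], [1, 0, 0, 0, 0], [1, 0, 0, 0, 0], [1, 0, 0, 0, 0], [1, 0, 0, 0, 0], [1, 0, 0, 0, 0]],
])

```text
clock: 3.9
position: [478.1, -119.4, 25.9]
ee_rot: [-0.664, 0.748, -0.0, 0.0]
contact_force: [-0.2, 0.4, 6.4]
gripper_width: 32.5
grasp_force: 59.4
```

drive_tool([
  [[1, 0, 0, 10, 0], [1, 0, 0, 25, 0], [1, 0, 0, 25, 0], [1, 0, 0, 20, 0], [1, 3.6, 15, 0, 0.52], [1, 3.6, 25, 0, 0.52], [1, 3.6, 30, 0, 0.52], [1, 3.6, 30, 0, 0.52], [1, 3.6, 30, 0, 0.52], [1, 3.6, 30, 0, 0.52], [1, 3.6, 30, 0, 0.52], [1, 3.6, 30, 0, 0.52], [1, 3.6, 30, 0, 0.52], [1, 3.6, 30, 0, 0.52], [1, 3.6, 30, 0, 0.52], [1, 3.6, 30, 0, 0.52], [1, 3.6, 30, 0, 0.52], [1, 3.6, 30, 0, 0.52], [1, 3.6, 25, 0, 0.52], [1, 3.6, 15, 0, 0.52]],
])

```text
clock: 5.57
position: [534.9, 323.1, 104.3]
ee_rot: [0.717, -0.697, -0.0, 0.0]
contact_force: [0.4, 0.0, -1.5]
gripper_width: 32.7
grasp_force: 59.7
```

drive_tool([
  [[1, 0, 0, 0, 0], [1, 0, 0, 0, 0], [1, 0, 0, 0, 0], [1, 0, 0, 0, 0]],
])

```text
clock: 5.9
position: [534.8, 319.4, 104.9]
ee_rot: [0.716, -0.698, -0.0, 0.001]
contact_force: [0.3, -0.1, -1.0]
gripper_width: 32.7
grasp_force: 59.7
```

Run:
```python
from h import *
s=read_state();m=wristmodel(s)
p,d=get_image("wrist"); cv2.imwrite("pics/w2.png",p[:,:,::-1])
v,u=np.mgrid[:420,:560]; uv=np.c_[u.ravel(),v.ravel()]
W=((ray(m,uv)*d.reshape(-1,1)-m['t'])@m['R'])
hsv=cv2.cvtColor(p,cv2.COLOR_RGB2HSV).reshape(-1,3)
q=(hsv[:,0]>100)&(hsv[:,0]<125)&(hsv[:,1]>130)&(hsv[:,2]>70)
print(s['position'],q.sum(),np.median(W[q],0),np.percentile(W[q],[5,95],axis=0))
for z in (6,14): print(proj(m,[[535.3+a,322.4+b,z] for a in(-26,26) for b in (-26,26)]).round().tolist())
```

```text
[534.83897738 319.42324891 104.92831993] 3930 [534.07295045 317.83021089 139.49475418] [[522.39939502 306.08288769 138.49124383]
 [545.62840728 330.04778896 140.41062827]]
[[309.0, 187.0], [305.0, 251.0], [240.0, 185.0], [240.0, 249.0]]
[[310.0, 189.0], [306.0, 255.0], [239.0, 187.0], [239.0, 253.0]]
```

View pics/w2.png

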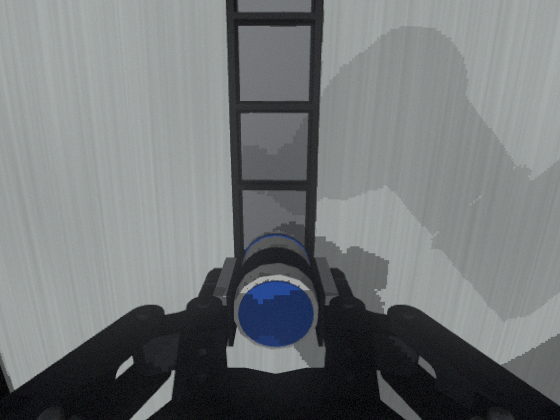

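In the wrist view the held blue cell is upright, with its disc at (275,313). The first rack pocket is just behind it: its inner edges are at columns 242–314 and the wall is at row 188, about 2 px from the prediction. The cell needs about +3.5 in y, then it can go down.

drive_tool([
  [[1, 0, 3.5, -20, 0], [1, 0, 0, -25, 0], [1, 0, 0, -17, 0], [1, 0, 0, -8, 0], [1, 0, 0, -5, 0], [1, 0, 0, -3, 0], [1, 0, 0, -2, 0], [1, 0, 0, 0, 0], [1, 0, 0, 0, 0], [1, 0, 0, 0, 0]],
])

```text
clock: 6.78
position: [535.7, 324.5, 26.2]
ee_rot: [0.716, -0.698, 0.0, -0.001]
contact_force: [-0.3, -0.5, -1.3]
gripper_width: 32.3
grasp_force: 59.7
```

drive_tool([
  [[1, 0, 0, -1, 0], [1, 0, 0, -1, 0], [1, 0, 0, -0.5, 0], [1, 0, 0, 0, 0], [1, 0, 0, 0, 0], [1, 0, 0, 0, 0]],
])

```text
clock: 7.28
position: [535.3, 324.2, 23.0]
ee_rot: [0.716, -0.698, 0.0, -0.0]
contact_force: [-1.0, 0.2, 0.4]
gripper_width: 32.8
grasp_force: 59.9
```

drive_tool([
  [[1, 0, 0, -0.5, 0], [1, 0, 0, 0, 0], [1, 0, 0, 0, 0]],
])

```text
clock: 7.53
position: [535.3, 324.2, 23.0]
ee_rot: [0.716, -0.698, 0.0, -0.0]
contact_force: [-2.1, -0.7, 5.2]
gripper_width: 32.8
grasp_force: 59.9
```

drive_tool([
  [[0.2, 0, 0, 0, 0], [0, 0, 0, 0, 0], [-0.3, 0, 0, 0, 0], [-1, 0, 0, 0, 0], [-1, 0, 0, 0, 0], [-1, 0, 0, 0, 0], [-1, 0, 0, 0, 0], [-1, 0, 0, 15, 0], [-1, 0, 0, 25, 0], [-1, 0, 0, 25, 0], [-1, 0, 0, 20, 0]],
])

```text
clock: 8.45
position: [535.7, 324.3, 109.0]
ee_rot: [0.716, -0.698, 0.0, -0.001]
contact_force: [0.7, 0.9, 0.3]
gripper_width: 85.3
grasp_force: 0.0
```

```bash
cat >> h.py <<'E'
def cells(n="top"):
    p,d=get_image(n); m=camera_model(n)
    v,u=np.mgrid[:420,:560]
    W=((ray(m,np.c_[u.ravel(),v.ravel()])*d.reshape(-1,1)-m['t'])@m['R']).reshape(420,560,3); Z=W[:,:,2]
    k,l,s,c=cv2.connectedComponentsWithStats(((Z>52)&(Z<66)&(W[:,:,0]>400)&(W[:,:,0]<600)&(abs(W[:,:,1])<380)).astype(np.uint8))
    for i in range(1,k):
        if s[i,4]>60: print(n,s[i,4],W[l==i].mean(0).round(1),p[l==i].mean(0).round())
    return p
E
python3 - <<'E'
from h import *
print(read_state()['position'])
for n in("top","scene"): cells(n)
E
```

```text
[535.66605262 324.33672593 109.02472156]
top 214 [535.1 321.9  55.5] [ 51.  80. 129.]
top 223 [ 475.2 -176.1   59.3] [136.  55.  52.]
top 250 [ 469.1 -224.8   59.3] [134. 135. 137.]
top 253 [ 461.3 -284.5   59.5] [ 61. 112.  76.]
scene 154 [ 465.  -283.3   59.3] [ 66. 107.  74.]
scene 144 [ 471.9 -222.6   59.7] [137. 138. 129.]
scene 165 [ 476.7 -173.5   59.9] [124.  63.  60.]
scene 120 [536.4 317.5  57.2] [ 65.  84. 121.]
```

Blue stands in its pocket at (535,322), with its top at 55.5 as expected. Red is next.

drive_tool([
  [[-1, -3.3, -20, 0, -0.46], [-1, -3.3, -25, 0, -0.46], [-1, -3.3, -30, 0, -0.46], [-1, -3.3, -30, 0, -0.46], [-1, -3.3, -30, 0, -0.46], [-1, -3.3, -30, 0, -0.46], [-1, -3.3, -30, 0, -0.46], [-1, -3.3, -30, 0, -0.46], [-1, -3.3, -30, 0, -0.46], [-1, -3.3, -30, 0, -0.46], [-1, -3.3, -30, 0, -0.46], [-1, -3.3, -30, 0, -0.46], [-1, -3.3, -30, 0, -0.46], [-1, -3.3, -30, 0, -0.46], [-1, -3.3, -30, 0, -0.46], [-1, -3.3, -30, 0, -0.46], [-1, -3.3, -20, 0, -0.46], [-1, -3.3, -14.4, 0, -0.46], [-1, 0, 0, 0, 0], [-1, 0, 0, 0, 0]],
])

```text
clock: 10.22
position: [475.3, -175.8, 106.7]
ee_rot: [-0.663, 0.748, 0.0, -0.0]
contact_force: [-0.1, 0.1, -0.3]
gripper_width: 85.3
grasp_force: 0.0
```

drive_tool([
  [[-1, 0, 0, -20, 0], [-1, 0, 0, -25, 0], [-1, 0, 0, -20, 0], [-1, 0, 0, -10, 0], [-1, 0, 0, -5, 0], [-1, 0, 0, -2, 0], [-1, 0, 0, 0, 0], [-1, 0, 0, 0, 0]],
])

```text
clock: 10.88
position: [476.7, -175.1, 26.2]
ee_rot: [-0.664, 0.747, -0.001, 0.001]
contact_force: [0.8, 0.2, 0.2]
gripper_width: 85.2
grasp_force: 0.0
```

drive_tool([
  [[0.4, 0, 0, 0, 0], [1, 0, 0, 0, 0], [1, 0, 0, 0, 0], [1, 0, 0, 0, 0], [1, 0, 0, 0, 0], [1, 0, 0, 0, 0], [1, 0, 0, 0, 0], [1, 0, 0, 10, 0], [1, 0, 0, 25, 0], [1, 0, 0, 25, 0], [1, 0, 0, 20, 0]],
])

```text
clock: 11.8
position: [475.6, -175.3, 106.7]
ee_rot: [-0.664, 0.748, 0.0, -0.0]
contact_force: [0.3, 0.2, -1.7]
gripper_width: 32.4
grasp_force: 59.7
```

drive_tool([
  [[1, 3.7, 15, 0, 0.52], [1, 3.7, 25, 0, 0.52], [1, 3.7, 30, 0, 0.52], [1, 3.7, 30, 0, 0.52], [1, 3.7, 30, 0, 0.52], [1, 3.7, 30, 0, 0.52], [1, 3.7, 30, 0, 0.52], [1, 3.7, 30, 0, 0.52], [1, 3.7, 30, 0, 0.52], [1, 3.7, 30, 0, 0.52], [1, 3.7, 30, 0, 0.52], [1, 3.7, 30, 0, 0.52], [1, 3.7, 30, 0, 0.52], [1, 3.7, 30, 0, 0.52], [1, 3.7, 25, 0, 0.52], [1, 3.7, 18, 0, 0.52], [1, 0, 0, 0, 0], [1, 0, 0, 0, 0], [1, 0, 0, 0, 0]],
])

```text
clock: 13.38
position: [534.3, 266.9, 104.9]
ee_rot: [0.716, -0.698, -0.0, 0.001]
contact_force: [-0.6, -0.7, -3.0]
gripper_width: 32.1
grasp_force: 59.8
```

Run:
```python
from h import *
s=read_state();m=wristmodel(s)
p,d=get_image("wrist"); cv2.imwrite("pics/w3.png",p[:,:,::-1])
print(s['position'])
for z in (14,): print(proj(m,[[536.6+a,266.4+b,z] for a in(-26,26) for b in (-26,26)]).round().tolist())
```

```text
[534.28807359 266.9346545  104.86324618]
[[307.0, 184.0], [304.0, 251.0], [236.0, 183.0], [237.0, 249.0]]
```

View pics/w3.png

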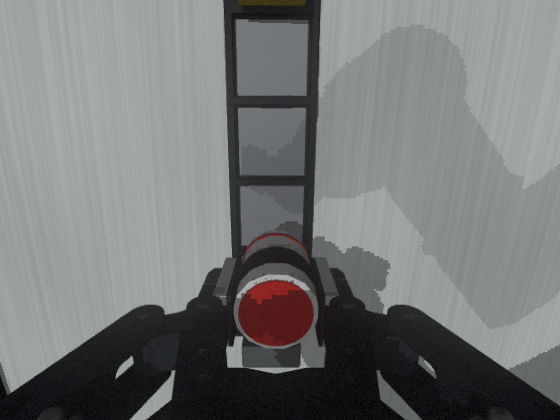

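The red cell is held upright, with its disc at (277,313). The pocket's wall at row 184 and its edges at columns 239–307 match the prediction, so I'll lower it.

drive_tool([
  [[1, 0.5, 0, -20, 0], [1, 0.5, 0, -25, 0], [1, 0, 0, -17, 0], [1, 0, 0, -8, 0], [1, 0, 0, -5, 0], [1, 0, 0, -3, 0], [1, 0, 0, -2, 0], [1, 0, 0, -1, 0], [1, 0, 0, -1, 0], [1, 0, 0, -0.5, 0], [1, 0, 0, 0, 0], [1, 0, 0, 0, 0], [1, 0, 0, 0, 0]],
])

```text
clock: 14.52
position: [536.2, 267.9, 23.1]
ee_rot: [0.717, -0.697, 0.0, -0.0]
contact_force: [0.1, -0.2, -0.7]
gripper_width: 32.7
grasp_force: 59.8
```

drive_tool([
  [[1, 0, 0, -0.5, 0], [1, 0, 0, 0, 0], [1, 0, 0, 0, 0]],
])

```text
clock: 14.77
position: [536.2, 267.8, 22.9]
ee_rot: [0.717, -0.697, 0.0, -0.0]
contact_force: [-1.7, -1.2, 4.3]
gripper_width: 32.6
grasp_force: 59.9
```

drive_tool([
  [[0.2, 0, 0, 0, 0], [0, 0, 0, 0, 0], [-0.3, 0, 0, 0, 0], [-1, 0, 0, 0, 0], [-1, 0, 0, 0, 0], [-1, 0, 0, 0, 0], [-1, 0, 0, 0, 0], [-1, 0, 0, 15, 0], [-1, 0, 0, 25, 0], [-1, 0, 0, 25, 0], [-1, 0, 0, 20, 0]],
])

```text
clock: 15.68
position: [536.5, 267.9, 109.0]
ee_rot: [0.717, -0.697, 0.0, -0.001]
contact_force: [-0.9, -0.4, 0.2]
gripper_width: 85.6
grasp_force: 0.0
```

drive_tool([
  [[-1, -3.63, -20, 0, -0.46], [-1, -3.63, -25, 0, -0.46], [-1, -3.63, -30, 0, -0.46], [-1, -3.63, -30, 0, -0.46], [-1, -3.63, -30, 0, -0.46], [-1, -3.63, -30, 0, -0.46], [-1, -3.63, -30, 0, -0.46], [-1, -3.63, -30, 0, -0.46], [-1, -3.63, -30, 0, -0.46], [-1, -3.63, -30, 0, -0.46], [-1, -3.63, -30, 0, -0.46], [-1, -3.63, -30, 0, -0.46], [-1, -3.63, -30, 0, -0.46], [-1, -3.63, -30, 0, -0.46], [-1, -3.63, -30, 0, -0.46], [-1, -3.63, -30, 0, -0.46], [-1, -3.63, -16, 0, -0.46], [-1, -3.63, -10.7, 0, -0.46], [-1, 0, 0, 0, 0], [-1, 0, 0, 0, 0]],
])

```text
clock: 17.35
position: [470.5, -224.1, 107.3]
ee_rot: [-0.664, 0.748, 0.0, -0.0]
contact_force: [0.3, -0.8, -0.6]
gripper_width: 85.5
grasp_force: 0.0
```

Run:
```python
from h import *
s=read_state(); print(s['position'],s['joints'][[0,5]])
for n in("top","scene"): cells(n)
```

```text
[ 470.46206322 -224.07953147  107.25954987] [-0.13289046  0.01454355]
top 220 [535.1 321.8  55.7] [ 53.  84. 134.]
top 227 [535.7 265.8  55.6] [132.  53.  51.]
scene 144 [ 471.6 -222.5   59.4] [140. 141. 132.]
scene 194 [536.5 267.5  57.5] [135.  64.  61.]
scene 199 [536.  323.   57.2] [ 65.  88. 133.]
```

Red is standing at (536,266) and blue hasn't moved. White is next.

drive_tool([
  [[-1, 0, 0, -20, 0], [-1, 0, 0, -25, 0], [-1, 0, 0, -20, 0], [-1, 0, 0, -10, 0], [-1, 0, 0, -5, 0], [-1, 0, 0, -2, 0], [-1, 0, 0, 0, 0], [-1, 0, 0, 0, 0], [0.4, 0, 0, 0, 0], [1, 0, 0, 0, 0], [1, 0, 0, 0, 0], [1, 0, 0, 0, 0], [1, 0, 0, 0, 0], [1, 0, 0, 0, 0], [1, 0, 0, 0, 0], [1, 0, 0, 10, 0], [1, 0, 0, 25, 0], [1, 0, 0, 25, 0], [1, 0, 0, 20, 0]],
])

```text
clock: 19.03
position: [470.6, -224.0, 106.8]
ee_rot: [-0.664, 0.747, -0.0, 0.0]
contact_force: [0.1, -0.4, -1.2]
gripper_width: 32.6
grasp_force: 59.7
```

drive_tool([
  [[1, 4.14, 15, 0, 0.52], [1, 4.14, 25, 0, 0.52], [1, 4.14, 30, 0, 0.52], [1, 4.14, 30, 0, 0.52], [1, 4.14, 30, 0, 0.52], [1, 4.14, 30, 0, 0.52], [1, 4.14, 30, 0, 0.52], [1, 4.14, 30, 0, 0.52], [1, 4.14, 30, 0, 0.52], [1, 4.14, 30, 0, 0.52], [1, 4.14, 30, 0, 0.52], [1, 4.14, 30, 0, 0.52], [1, 4.14, 30, 0, 0.52], [1, 4.14, 30, 0, 0.52], [1, 4.14, 22, 0, 0.52], [1, 4.14, 13.7, 0, 0.52], [1, 0, 0, 0, 0], [1, 0, 0, 0, 0], [1, 0, 0, 0, 0]],
])

```text
clock: 20.62
position: [536.3, 210.6, 105.0]
ee_rot: [0.716, -0.698, -0.0, 0.001]
contact_force: [0.2, 0.1, -0.7]
gripper_width: 32.6
grasp_force: 59.8
```

Run:
```python
from h import *
s=read_state();m=wristmodel(s)
p,d=get_image("wrist"); cv2.imwrite("pics/w4.png",p[:,:,::-1])
print(s['position'])
for z in (14,): print(proj(m,[[537.8+a,210.5+b,z] for a in(-26,26) for b in (-26,26)]).round().tolist())
```

```text
[536.33580023 210.58509783 104.9707916 ]
[[309.0, 185.0], [305.0, 251.0], [237.0, 183.0], [238.0, 250.0]]
```

View pics/w4.png

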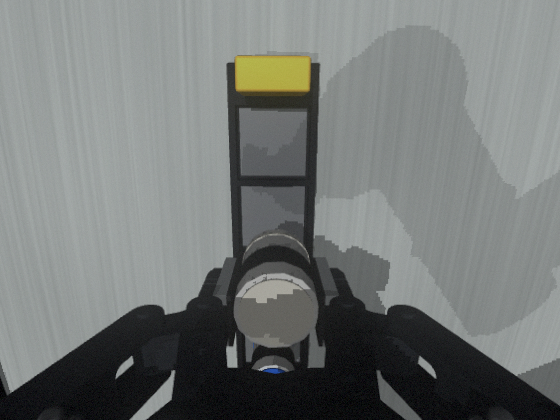

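The white cell is held upright, with its disc at (276,313). The pocket wall at row 183 and the yellow block at (273,75) are where they should be, so I'll lower it.

drive_tool([
  [[1, 0, 0, -20, 0], [1, 0, 0, -25, 0], [1, 0, 0, -17, 0], [1, 0, 0, -8, 0], [1, 0, 0, -5, 0], [1, 0, 0, -3, 0], [1, 0, 0, -2, 0], [1, 0, 0, -1, 0], [1, 0, 0, -1, 0], [1, 0, 0, -0.5, 0], [1, 0, 0, -0.5, 0], [1, 0, 0, 0, 0], [1, 0, 0, 0, 0], [1, 0, 0, 0, 0]],
])

```text
clock: 21.83
position: [537.3, 212.0, 22.9]
ee_rot: [0.717, -0.697, 0.0, -0.0]
contact_force: [-0.3, -0.3, 2.9]
gripper_width: 32.7
grasp_force: 60.0
```

drive_tool([
  [[0.2, 0, 0, 0, 0], [0, 0, 0, 0, 0], [-0.3, 0, 0, 0, 0], [-1, 0, 0, 0, 0], [-1, 0, 0, 0, 0], [-1, 0, 0, 0, 0], [-1, 0, 0, 0, 0], [-1, 0, 0, 15, 0], [-1, 0, 0, 25, 0], [-1, 0, 0, 25, 0], [-1, 0, 0, 20, 0]],
])

```text
clock: 22.75
position: [537.4, 211.9, 109.0]
ee_rot: [0.717, -0.697, 0.0, -0.001]
contact_force: [0.3, 0.6, 0.1]
gripper_width: 85.5
grasp_force: 0.0
```

drive_tool([
  [[-1, -4.13, -20, 0, -0.46], [-1, -4.13, -25, 0, -0.46], [-1, -4.13, -30, 0, -0.46], [-1, -4.13, -30, 0, -0.46], [-1, -4.13, -30, 0, -0.46], [-1, -4.13, -30, 0, -0.46], [-1, -4.13, -30, 0, -0.46], [-1, -4.13, -30, 0, -0.46], [-1, -4.13, -30, 0, -0.46], [-1, -4.13, -30, 0, -0.46], [-1, -4.13, -30, 0, -0.46], [-1, -4.13, -30, 0, -0.46], [-1, -4.13, -30, 0, -0.46], [-1, -4.13, -30, 0, -0.46], [-1, -4.13, -30, 0, -0.46], [-1, -4.13, -30, 0, -0.46], [-1, -4.13, -18, 0, -0.46], [-1, -4.13, -12.7, 0, -0.46], [-1, 0, 0, 0, 0], [-1, 0, 0, 0, 0]],
])

```text
clock: 24.42
position: [462.2, -284.4, 107.2]
ee_rot: [-0.664, 0.748, 0.0, -0.0]
contact_force: [0.4, 1.1, -0.6]
gripper_width: 85.4
grasp_force: 0.0
```

Run:
```python
from h import *
s=read_state(); print(s['position'])
for n in("top","scene"): cells(n)
```

```text
[ 462.24554206 -284.42528117  107.1738218 ]
top 215 [534.9 321.7  55.7] [ 54.  84. 134.]
top 226 [535.8 265.9  55.7] [133.  55.  53.]
top 217 [536.5 209.1  55.9] [141. 143. 145.]
scene 155 [ 464.8 -283.1   59.2] [ 66. 107.  74.]
scene 193 [537.5 210.5  57.5] [148. 149. 140.]
scene 193 [536.3 267.5  57.3] [136.  64.  60.]
scene 205 [536.  322.8  56.9] [ 64.  87. 131.]
```

White is standing. Green is the last one.

drive_tool([
  [[-1, 0, 0, -20, 0], [-1, 0, 0, -25, 0], [-1, 0, 0, -20, 0], [-1, 0, 0, -10, 0], [-1, 0, 0, -5, 0], [-1, 0, 0, -2, 0], [-1, 0, 0, 0, 0], [-1, 0, 0, 0, 0], [0.4, 0, 0, 0, 0], [1, 0, 0, 0, 0], [1, 0, 0, 0, 0], [1, 0, 0, 0, 0], [1, 0, 0, 0, 0], [1, 0, 0, 0, 0], [1, 0, 0, 0, 0], [1, 0, 0, 10, 0], [1, 0, 0, 25, 0], [1, 0, 0, 25, 0], [1, 0, 0, 20, 0]],
])

```text
clock: 26.1
position: [462.4, -283.9, 106.7]
ee_rot: [-0.665, 0.747, 0.0, -0.0]
contact_force: [0.7, 0.3, -2.4]
gripper_width: 32.5
grasp_force: 59.8
```

drive_tool([
  [[1, 4.73, 15, 0, 0.52], [1, 4.73, 25, 0, 0.52], [1, 4.73, 30, 0, 0.52], [1, 4.73, 30, 0, 0.52], [1, 4.73, 30, 0, 0.52], [1, 4.73, 30, 0, 0.52], [1, 4.73, 30, 0, 0.52], [1, 4.73, 30, 0, 0.52], [1, 4.73, 30, 0, 0.52], [1, 4.73, 30, 0, 0.52], [1, 4.73, 30, 0, 0.52], [1, 4.73, 30, 0, 0.52], [1, 4.73, 30, 0, 0.52], [1, 4.73, 30, 0, 0.52], [1, 4.73, 25, 0, 0.52], [1, 4.73, 14.7, 0, 0.52], [1, 0, 0, 0, 0], [1, 0, 0, 0, 0], [1, 0, 0, 0, 0]],
])

```text
clock: 27.68
position: [537.6, 154.7, 104.9]
ee_rot: [0.717, -0.697, -0.0, 0.001]
contact_force: [0.2, -0.4, -1.9]
gripper_width: 32.2
grasp_force: 59.8
```

Run:
```python
from h import *
s=read_state();m=wristmodel(s)
p,d=get_image("wrist"); cv2.imwrite("pics/w5.png",p[:,:,::-1])
print(s['position'])
for z in (14,): print(proj(m,[[539+a,154.5+b,z] for a in(-26,26) for b in (-26,26)]).round().tolist())
```

```text
[537.57325207 154.72663353 104.92848751]
[[309.0, 185.0], [305.0, 251.0], [237.0, 183.0], [238.0, 249.0]]
```

View pics/w5.png

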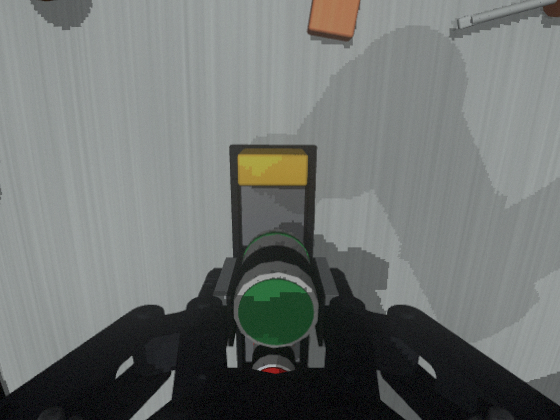

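The green cell is held upright, with its disc at (276,312). The yellow block at (273,168) stands just beyond its pocket, so I'll lower it.

drive_tool([
  [[1, 0, 0, -20, 0], [1, 0, 0, -25, 0], [1, 0, 0, -17, 0], [1, 0, 0, -8, 0], [1, 0, 0, -5, 0], [1, 0, 0, -3, 0], [1, 0, 0, -2, 0], [1, 0, 0, -1, 0], [1, 0, 0, -1, 0], [1, 0, 0, -0.5, 0], [1, 0, 0, -0.5, 0], [1, 0, 0, 0, 0], [1, 0, 0, 0, 0], [1, 0, 0, 0, 0]],
])

```text
clock: 28.9
position: [538.6, 156.0, 22.9]
ee_rot: [0.717, -0.697, 0.0, -0.0]
contact_force: [-1.4, 0.3, 3.4]
gripper_width: 32.4
grasp_force: 60.1
```

drive_tool([
  [[0.2, 0, 0, 0, 0], [0, 0, 0, 0, 0], [-0.3, 0, 0, 0, 0], [-1, 0, 0, 0, 0], [-1, 0, 0, 0, 0], [-1, 0, 0, 0, 0], [-1, 0, 0, 0, 0], [-1, 0, 0, 15, 0], [-1, 0, 0, 25, 0], [-1, 0, 0, 25, 0], [-1, 0, 0, 25, 0], [-1, 0, -30, 25, 0], [-1, 0, -30, 20, 0], [-1, 0, -30, 0, 0], [-1, 0, -30, 0, 0], [-1, 0, -20, 0, 0], [-1, 0, 0, 0, 0], [-1, 0, 0, 0, 0]],
])

```text
clock: 30.4
position: [538.2, 14.8, 157.3]
ee_rot: [0.716, -0.698, -0.0, -0.0]
contact_force: [-0.1, 0.5, -0.3]
gripper_width: 85.5
grasp_force: 0.0
```

Run:
```python
from h import *
cells("top"); p=cells("scene"); cv2.imwrite("pics/s2.png",p[:,:,::-1])
```

```text
scene 184 [539.3 154.1  57.4] [ 69. 118.  79.]
scene 191 [537.1 210.7  57.2] [151. 151. 142.]
scene 191 [536.2 267.5  57.4] [137.  65.  61.]
scene 202 [536.1 323.   57.2] [ 65.  89. 133.]
```

View pics/s2.png

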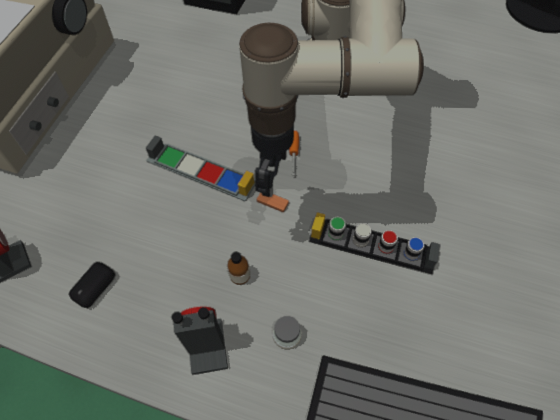

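The scene view shows all four cells upright in the rack: green at (338,225) next to the yellow block, then white, red and blue (416,245). All their tops are at the same height and the arm is clear, so I'm handing the job in.

```bash
python3 -c "from bench import *; print(job_done())"
```

```text
the job is handed in; nothing more can be done
None
```

All four cells stand upright and released in the rack in reverse order (green next to the rack's yellow block, then white, red and blue), and the job was handed in at about 30 s on the robot's clock.

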